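# Bush and offer up a hinge leaf

### The job

The jamb block is ready to get its door hinge: take the orange mallet and drive the proud brass bush fully home in the fixed leaf's knuckle, then set the mallet back down on the green bench top. Next pick up the door stile with the loose hinge leaf, slip its two knuckles over and under the fixed one so that the three holes line up for the pin, and finish the job still holding it there upright in the gripper, neither resting on nor pressing against the jamb. Keep the fingers themselves off the jamb and its bush, and leave the hinge pin and the other things on the bench where they are.

Things in the scene. Friction and masses are not known exactly. Their poses are not given: they have to be found in the camera images.
- jamb_axis (a point): point on the fixed leaf's vertical hinge axis, half-way up its knuckle with the seated bush flange, 108 mm above the bench. The one knuckle is a steel barrel 24 mm in diameter and 30 mm tall, top 14 mm above this point, on a 30 mm tall tongue in the plane y = 0. z up, x towards the jamb's timber, which begins 46 mm behind the axis (steel plate: 42 mm)
- bush (a joint): how far the flanged brass bush is driven down into the fixed knuckle, m: 0 = 14 mm proud, 0.014 = flange (22 mm in diameter, 2.5 mm thick) home on the knuckle's top. A press fit: slides under about 12 N, stays where it is driven. More than 5 mm proud it is in the loose leaf's way
- bush_top (a point): centre of the top of the bush's flange, where the mallet strikes; on the hinge axis, 125 mm above the bench when home
- mallet_grip (a point): place to grip the orange in-line dead-blow mallet (0.38 kg), on its axis 92 mm above its striking face; it stands on that face with its black handle straight up. Handle round, 25 mm in diameter, from 62 to 116 mm above the face, with an orange knob of 29 mm on top (to 126 mm); head 50 mm in diameter, up to 56 mm; yaw does not matter
- mallet_face (a point): centre of the mallet's white striking face (44 mm in diameter) at the bottom of its head, 92 mm below mallet_grip; z up along the handle
- leaf_centre (a point): centre of the pale timber door stile that carries the loose hinge leaf: 80 (x) x 34 (y) x 110 (z) mm, standing upright, to be gripped across its 34 mm near the top; 0.36 kg with the leaf. x points from the timber to the knuckles, z up. The steel leaf is let in flush on the +y side.
- leaf_axis (a point): point on the loose leaf's hinge axis, half-way between its two knuckles; 82 mm ahead of leaf_centre in x, 15 mm in y, same height and axes. Knuckles 24 mm in diameter, 20 mm tall, holes 12 mm, gap between them 38 mm (fixed knuckle and flange: 32.5 mm); the plate between comes to 14 mm from the axis. Brought to jamb_axis level, from the side away from the jamb's timber
- pin_centre (a point): bystander: steel hinge pin, 108 mm long, head 16 mm in diameter, lying on the bench
- tape_measure: bystander: grey tape measure, 62 x 84 x 32 mm; origin under its middle
- oil_can: bystander: dark oil can, 58 mm in diameter, 115 mm tall; origin under its middle
- clear_box: bystander: small clear box, 60 x 78 x 29 mm; origin under its middle
- jamb: the fixed jamb: brown timber block 58 x 34 mm, top 166 mm above the bench, on a dark steel foot plate, with a steel hinge leaf on its +y side; it cannot move. Origin on the bench under the hinge axis, axes as jamb_axis; the timber's middle plane is at y = -15 mm
- mallet: the mallet; origin at the centre of its striking face
- leaf: the door stile with the loose leaf; origin under the middle of the timber
Not all that is in view belongs to the job. There is more than one size of the mallet; the job needs the smallest.

How it is judged:
By the outcome, as a careful person would: the job done as asked, in the order asked, and still so for the second after the job is handed in, while the arm keeps its last pose, push and grip.
It also fails if it takes over 51 s, if anything falls off the work surface, if the arm or the gripper's body presses on something with over 40 N, if the wrist force passes 120 N, or if a joint passes its speed limit or range.

### The arm

A 6-joint arm with a two-finger parallel gripper is mounted at the origin on a cart in front of the work surface, level with it; the furniture and walls round the work are solid. World frame = base frame: x ahead of the robot, y to its left, z up, the work surface at z = 0. Lengths are in m, angles in rad, forces in N, time in s.
With the tool pointing down it reaches from about 0.375 to 0.9 m from the base axis. Payload 3.1 kg.
Tool frame: the origin (TCP) lies at the very end of the fingers, on their centre line; the grasp point (between the pads) lies 19 mm behind it (grip_depth is the distance from the TCP to the grasp point, in m); z points along the fingers, y is the line along which they close (so a half turn about z gives the same grasp; the last joint's range is limited). The gripper opens to 85 mm and grips with 20 to 120 N. Pads are 22 mm wide; open, the fingers measure 114 mm over their backs; the gripper's body (76 mm by 85 mm) begins 54 mm behind the grasp point. The pads swing forward as they close: fully open they stand 13 mm farther back than shut.
Start: joints at [-1.474, 0.527, 1.433, -0, 1.181, -0.178], TCP at [0.17, -0.602, 0.231] pointing down, gripper open.
Joint ranges: [-3.08, 3.08], [-0.75, 2.2], [0.22, 2.44], [-1.43, 4.57], [0, 2.65], [-2.85, 2.85]. Speed limits (rad/s): [2.79, 2.79, 3.14, 3.14, 3.14, 3.14].

### API

Orientations are given as a unit quaternion [x, y, z, w].
In Python, from station import * gives the robot as it stands.
- The arm moves only by the tool apply_moves, never from a script. Its argument "plan" is a list of rows, each a list of 7 numbers: the shift along the tool's x, y, z in m, then the turn, a rotation vector about the tool's x, y, z in rad, then the gripper command: -1 is fully open, 1 is shut, values between are in proportion. In form: [[dx, dy, dz, wx, wy, wz, jaw], ...]. A call has 1 to 8 rows; each row shifts and turns the commanded pose from where the row before left it, along the tool's axes as they then stand; what a row does not reach is not made up. A row lasts 1/8 s, in which the tool goes at most 62.5 mm and 10.7 degrees, less where a joint would pass 70% of its speed; a pose out of reach is approached as far as the arm can. A call is refused whole if a number of a shift passes 0.0625 or a number of a turn 0.188, either way. A call with a gripper value outside its range is refused whole. The fingers move at their own pace and stop on an object; "force" is the grip in N (left out, the last holds). Time passes only in rows, so rows that do not move let the fingers close. It gives the time, the measured TCP pose, the force, the opening and the grip force at its end, in the units of the state.
- sense(): the state, without advancing time (a new reading comes with each control period).
- snapshot(name): name is "scene" or "top" or "wrist"; returns the picture (384x512x3 uint8, red, green, blue); there is no depth.
- calibration(name): a dict with "camera_matrix" (3x3 intrinsics, pixels), "R" (3x3) and "t" (3): a world point X has camera coordinates R X + t; the wrist camera has in their place "mount" (4x4, takes a point from camera to tool coordinates, whose origin is the TCP and whose axes are the flange's). Camera axes: x right, y down, z forward; pixel columns grow to the right and rows downward; lengths in m; the calibration is good to about 2 mm. A picture is of the moment at which its call begins: read the wrist's pose just before it. calibration takes no time and is no camera call.
- sign_off(): hands the job in; it is judged then, once.
The state is a dict: "t": time; "q": joint angles; "qd": joint speeds; "tau": joint torques, N m; "tcp_pos": TCP position; "tool_rot": TCP orientation; "force": force on the tool from outside, world axes, zero at the start; "ft_torque": the same for the moment, N m; "finger_gap": opening from 0.0 (shut) to 1.0 (fully open); "gripper_force": force on a finger pad.
Only numpy, scipy, OpenCV 4.12 (cv2) and the standard library are available. Lean on these libraries where they do the work, as an engineer would, in place of code of your own. Each camera call takes 0.05 s, during which the arm holds its last target. There are 200 camera calls.

## Working session

There is one attempt and no reset: what is moved stays moved. The work goes in short steps, Python scripts to look and compute and a tool call to move; the robot and the scene stay as the last step left them, time stands still between calls to the robot, and variables do not carry over. Pictures are saved under pics/ and viewed, at most 10 in all, crops included, and the job is handed in when it is done.

Besides the shell and the picture viewer there is one more tool, called in YAML: its name, and indented under it one key for each argument. apply_moves: Moves the arm, as the interface text tells. Its arguments: {"type":"object","properties":{"plan":{"type":"array"},"force":{"type":"number"}},"required":["plan"]}

```bash
mkdir -p pics; ls
python3 - <<'E'
from station import *
import cv2,numpy as np
for n in("scene","top","wrist"):
    im=snapshot(n); cv2.imwrite(f"pics/{n}0.png",im[:,:,::-1])
    c=calibration(n); print(n,{k:np.round(v,4).tolist() for k,v in c.items()})
s=sense();print(s)
a=[cv2.imread(f"pics/{n}0.png") for n in("scene","top")]
cv2.imwrite("pics/a.png",cv2.resize(a[0],(800,600),interpolation=cv2.INTER_CUBIC))
cv2.imwrite("pics/b.png",cv2.resize(a[1],(800,600),interpolation=cv2.INTER_CUBIC))
E
```

```text
pics
scene {'camera_matrix': [[349.9641, 0.0, 250.7659], [0.0, 349.9641, 189.4977], [0.0, 0.0, 1.0]], 'R': [[0.7925, -0.6097, -0.0114], [-0.4747, -0.605, -0.6393], [0.3828, 0.5121, -0.7689]], 't': [-0.4746, 0.4161, 0.6582]}
top {'camera_matrix': [[445.5884, 0.0, 255.9698], [0.0, 445.5884, 190.0442], [0.0, 0.0, 1.0]], 'R': [[-0.0077, -0.9998, -0.0202], [-0.9906, 0.0104, -0.1363], [0.1365, 0.019, -0.9905]], 't': [0.0871, 0.6465, 0.9696]}
wrist {'camera_matrix': [[266.9043, 0.0, 254.0091], [0.0, 266.9043, 193.6104], [0.0, 0.0, 1.0]], 'mount': [[-0.0, -0.9641, -0.2655, 0.0656], [1.0, 0.0001, -0.0004, 0.0003], [0.0004, -0.2655, 0.9641, -0.1442], [0.0, 0.0, 0.0, 1.0]]}
{'t': 0.15, 'q': array([-1.47446120e+00,  5.28272284e-01,  1.43360919e+00, -3.78306938e-05,
        1.18138317e+00, -1.78496937e-01]), 'qd': array([ 0.00120669, -0.00215777, -0.00412113, -0.00048035, -0.00112177,
        0.00024232]), 'tau': array([ 1.46366703e-03, -4.42742622e+01, -1.78275526e+01, -2.36380338e-04,
        5.60007262e-03, -1.67372582e-05]), 'tcp_pos': array([ 0.16958253, -0.6009867 ,  0.23054595]), 'tool_rot': array([ 9.90571933e-01,  1.36991044e-01,  1.68554202e-05, -8.36009852e-04]), 'force': array([-1.49999773,  0.41755354,  1.43080119]), 'ft_torque': array([-0.05685195,  0.0264383 , -0.00986425]), 'gripper_force': 0.0, 'finger_gap': 1.001748881575648}
```

View pics/a.png

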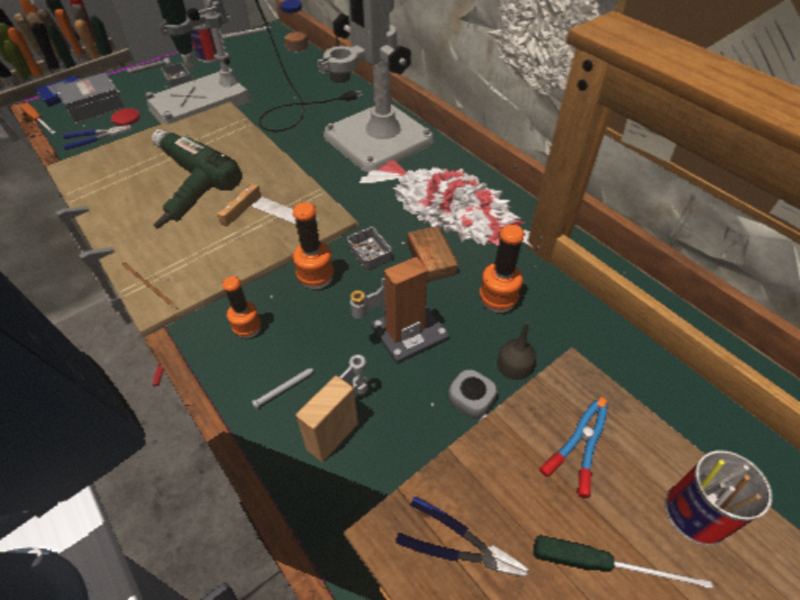

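View pics/b.png

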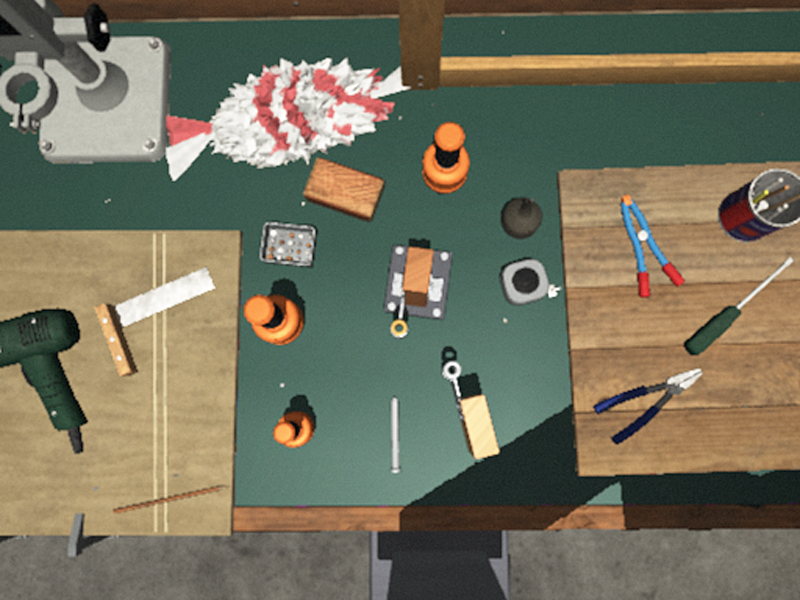

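The top view (800x600) shows the smallest mallet with its knob at (290,432), the brass bush at (400,327), and the stile's timber top at (478,425) with its knuckle ring at (452,369). The pin is at (395,435), and the bystanders are clear of these. Next I'll locate each one with colour masks and rays.

```bash
cat > h.py <<'E'
import cv2,numpy as np
from station import *
from scipy.spatial.transform import Rotation as Ro
def ray(n,px,s=None):
    c=calibration(n);K=c["camera_matrix"];d=np.linalg.inv(K)@np.array([px[0],px[1],1.])
    if n=="wrist":
        M=np.array(c["mount"]);Rt=Ro.from_quat(s["tool_rot"]).as_matrix()
        return Rt@M[:3,3]+s["tcp_pos"],Rt@M[:3,:3]@d
    R=np.array(c["R"]);return -R.T@np.array(c["t"]),R.T@d
def onz(n,px,z,s=None):
    o,d=ray(n,px,s);return o+d*(z-o[2])/d[2]
def blobs(im,lo,hi,amin=15,roi=None):
    h=cv2.cvtColor(im,cv2.COLOR_RGB2HSV);m=cv2.inRange(h,np.array(lo),np.array(hi))
    if roi: 
        k=np.zeros_like(m);x0,y0,x1,y1=roi;k[y0:y1,x0:x1]=255;m&=k
    cs,_=cv2.findContours(m,cv2.RETR_EXTERNAL,cv2.CHAIN_APPROX_NONE)
    return [c for c in cs if cv2.contourArea(c)>=amin],m
def toolstep(p,s=None):
    s=s or sense();return Ro.from_quat(s["tool_rot"]).inv().apply(np.array(p)-s["tcp_pos"])
E
python3 - <<'E'
from h import *
top=cv2.imread("pics/top0.png")[:,:,::-1].copy();sc=cv2.imread("pics/scene0.png")[:,:,::-1].copy()
hsv=cv2.cvtColor(top,cv2.COLOR_RGB2HSV)
for nm,p in dict(mallet=(186,276),bush=(252,209),leaf=(308,275),leafl=(301,262),jamb=(268,170),bench=(200,320)).items():print(nm,hsv[p[1],p[0]])
cs,_=blobs(top,(4,170,120),(16,255,255),30,(150,60,310,300))
for c in cs:
    print("orange",cv2.boundingRect(c),cv2.contourArea(c),[np.round(onz("top",cv2.minEnclosingCircle(c)[0],z)[:2],3).tolist() for z in(.03,.126)])
cs,_=blobs(top,(10,60,120),(28,160,255),60,(280,235,330,300))
for c in cs:
    r=cv2.minAreaRect(c);b=cv2.boxPoints(r);w=np.array([onz("top",p,.11)[:2] for p in b]);print("leaf",r,np.round(w,4).tolist(),w.mean(0))
cs,_=blobs(top,(8,100,60),(20,230,220),60,(245,150,290,200))
for c in cs:
    r=cv2.minAreaRect(c);b=cv2.boxPoints(r);w=np.array([onz("top",p,.166)[:2] for p in b]);print("jamb",r,np.round(w,4).tolist(),w.mean(0))
cs,_=blobs(top,(18,80,80),(32,255,255),10,(240,195,270,225))
for c in cs:print("bush",cv2.minEnclosingCircle(c),onz("top",cv2.minEnclosingCircle(c)[0],.139))
print("knuck",onz("top",(289,236),.094))
cv2.imwrite("pics/c.png",cv2.resize(top[140:310,170:330],None,fx=4.5,fy=3.5*4.5/4.5,interpolation=cv2.INTER_CUBIC)[:,:,::-1])
E
```

```text
mallet [ 14 168 251]
bush [ 19 150 202]
leaf [ 23  71 252]
leafl [ 21  83 249]
jamb [ 13 144 227]
bench [ 79  60 128]
orange (175, 266, 25, 20) 261.0 [[0.455, 0.239], [0.46, 0.222]]
orange (156, 189, 38, 31) 621.0 [[0.622, 0.27], [0.612, 0.25]]
orange (271, 78, 29, 45) 735.5 [[0.865, 0.012], [0.831, 0.017]]
leaf ((306.5169982910156, 272.7308044433594), (39.66334915161133, 16.83204460144043), 75.17352294921875) [[0.4994, 0.0032], [0.508, -0.0309], [0.4296, -0.0499], [0.4211, -0.0162]] [ 0.46451865 -0.02342755]
jamb ((265.5, 190.0), (10.0, 15.0), 90.0) [[0.6408, 0.0747], [0.6405, 0.0447], [0.6203, 0.0449], [0.6206, 0.0749]] [0.63056303 0.05981448]
jamb ((267.0675964355469, 171.0946044921875), (16.604297637939453, 26.468236923217773), 9.462322235107422) [[0.6454, 0.0773], [0.6987, 0.0681], [0.6927, 0.035], [0.6395, 0.0445]] [0.66906012 0.05623979]
bush ((254.89654541015625, 209.15516662597656), 5.232657432556152) [0.59480385 0.08192527 0.139     ]
knuck [0.54088807 0.0105723  0.094     ]
```

The stile's top measures 81 x 35 mm and its ring lies where the geometry predicts, so the leaf pose is good (yaw about 0.243). The jamb and mallet positions are rough. I'll set out to a point above the mallet.

apply_moves:
  plan:
    - [0.045,-0.039,-0.004,0,0,0,-1]
    - [0.045,-0.039,-0.004,0,0,0,-1]
    - [0.045,-0.039,-0.004,0,0,0,-1]
    - [0.045,-0.039,-0.004,0,0,0,-1]
    - [0.045,-0.039,-0.004,0,0,0,-1]
    - [0.045,-0.039,-0.004,0,0,0,-1]
    - [0.045,-0.039,-0.004,0,0,0,-1]
    - [0.045,-0.039,-0.004,0,0,0,-1]

```text
t: 1.15
tcp_pos: [0.4322, -0.2018, 0.2634]
tool_rot: [0.991, 0.137, 0.0, 0.0]
force: [0.3, -0.5, -0.2]
finger_gap: 1.0
gripper_force: 0.0
```

apply_moves:
  plan:
    - [0.018,-0.052,0,0,0,0,-1]
    - [0.018,-0.052,0,0,0,0,-1]
    - [0.018,-0.052,0,0,0,0,-1]
    - [0.018,-0.052,0,0,0,0,-1]
    - [0.018,-0.052,0,0,0,0,-1]
    - [0.018,-0.052,0,0,0,0,-1]
    - [0.018,-0.052,0,0,0,0,-1]
    - [0.018,-0.052,0,0,0,0,-1]

```text
t: 2.15
tcp_pos: [0.4569, 0.2378, 0.2632]
tool_rot: [0.991, 0.137, -0.0, 0.0]
force: [0.4, -0.2, 0.5]
finger_gap: 1.002
gripper_force: 0.0
```

Run:
```python
from h import *
s=sense();im=snapshot("wrist");cv2.imwrite("pics/w1.png",im[:,:,::-1])
cs,m=blobs(im,(3,150,90),(17,255,255),100)
for c in cs:
    (x,y),r=cv2.minEnclosingCircle(c);print(cv2.boundingRect(c),(x,y),r,cv2.contourArea(c),onz("wrist",(x,y),.121,s),onz("wrist",(x,y),.05,s))
```

```text
(240, 150, 37, 46) (258.0, 172.5) 22.69921875 1201.0 [0.46827163 0.23624204 0.121     ] [0.45543274 0.23151311 0.05      ]
(462, 32, 50, 39) (486.5, 51.0) 31.004131317138672 710.5 [0.64352202 0.05581786 0.121     ] [0.67412064 0.00636904 0.05      ]
(245, 0, 65, 76) (283.0, 35.0) 43.60055923461914 3461.5 [0.60312937 0.24999024 0.121     ] [0.62371628 0.24866894 0.05      ]
```

View pics/w1.png

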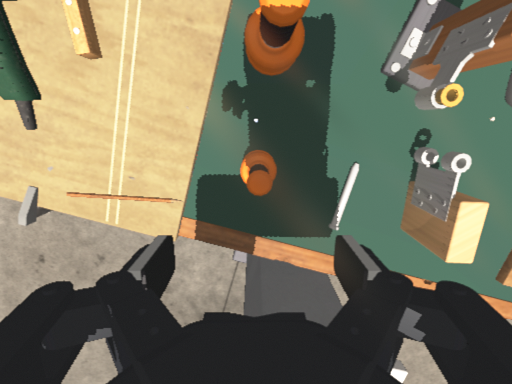

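The wrist picture shows the small mallet with its head circle centred near (258,169) and its knob near (260,180). The jamb's bush is at (452,95) and the stile is at right. I'll compute both points for the mallet and a first estimate for the jamb.

Run:
```python
from h import *
s=sense();im=cv2.imread("pics/w1.png")[:,:,::-1].copy()
print("head",onz("wrist",(258.5,169),.050,s),"knob",onz("wrist",(260.5,180.5),.124,s))
g=im[145:200,235:282].max(2)
cv2.imwrite("pics/w1c.png",cv2.resize(im[130:215,215:305],None,fx=7,fy=7,interpolation=cv2.INTER_CUBIC)[:,:,::-1])
cs,_=blobs(im,(18,130,120),(32,255,255),30,(430,75,470,115))
for c in cs:
    e=cv2.fitEllipse(c);print("bush",e,onz("wrist",e[0],.139,s))
```

```text
head [0.46101138 0.23972401 0.05      ] knob [0.46168539 0.23846045 0.124     ]
bush ((451.38262939453125, 94.6989517211914), (19.93496322631836, 24.522563934326172), 50.0048828125) [0.59410204 0.08957533 0.139     ]
```

View pics/w1c.png

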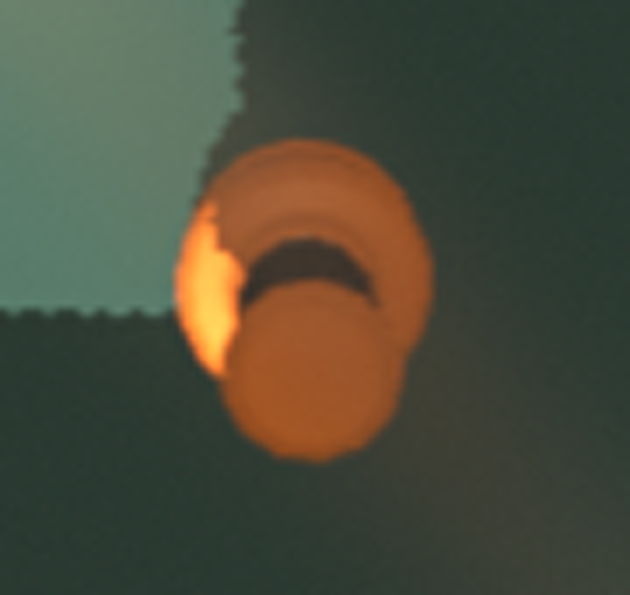

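The crop puts the knob centre at (259.7,183) and the head centre at (258.5,168). Both give a mallet axis of about (0.460, 0.239). Now I'll descend and grip.

apply_moves:
  plan:
    - [0.003,0,0.055,0,0,0,-1]
    - [0,0,0.055,0,0,0,-1]
    - [0,0,0.045,0,0,0,-1]
    - [0,0,0.033,0,0,0,-1]
    - [0,0,0,0,0,0,1]
    - [0,0,0,0,0,0,1]
    - [0,0,0,0,0,0,1]
    - [0,0,0,0,0,0,1]
  force: 90

```text
t: 3.2
tcp_pos: [0.4611, 0.2371, 0.0769]
tool_rot: [0.991, 0.137, 0.002, -0.0]
force: [0.1, -0.6, 4.4]
finger_gap: 0.274
gripper_force: 87.6
```

apply_moves:
  plan:
    - [0,0,-0.046,0,0,0,1]
    - [0,0,-0.046,0,0,0,1]
    - [0,0,-0.046,0,0,0,1]
    - [0,0,-0.046,0,0,0,1]
    - [0.006,0.035,0,0,0,0,1]
    - [0.006,0.035,0,0,0,0,1]
    - [0.006,0.035,0,0,0,0,1]
    - [0.006,0.035,0,0,0,0,1]

```text
t: 4.2
tcp_pos: [0.5205, 0.1076, 0.2592]
tool_rot: [0.991, 0.137, -0.001, -0.0]
force: [0.1, 0.6, -4.2]
finger_gap: 0.283
gripper_force: 89.0
```

Run:
```python
from h import *
s=sense();print(s["t"],s["tcp_pos"],s["tool_rot"])
im=snapshot("wrist");cv2.imwrite("pics/w2.png",im[:,:,::-1]);sc=snapshot("scene");tp=snapshot("top")
for n,i in(("s2",sc),("t2",tp)):cv2.imwrite(f"pics/{n}.png",i[:,:,::-1])
print("bushpix proj", end=' ')
cs,_=blobs(im,(18,120,100),(32,255,255),40)
for c in cs:
    e=cv2.fitEllipse(c);print("bush",np.round(e[0],1),e[1],cv2.contourArea(c),onz("wrist",e[0],.139,s))
for n,i in(("scene",sc),("top",tp)):
  cs,_=blobs(i,(16,100,90),(32,255,255),8)
  for c in cs:
    x,y=cv2.minEnclosingCircle(c)[0];p=onz(n,(x,y),.139)
    if np.hypot(p[0]-.595,p[1]-.085)<.03:print(n,(x,y),cv2.boundingRect(c),cv2.contourArea(c),p)
cv2.imwrite("pics/w2b.png",np.hstack([cv2.resize(tp[190:230,235:275],(400,400),interpolation=cv2.INTER_CUBIC),im[:,100:500][-384:,:,:].repeat(1,0)[:384].copy() if 0 else cv2.resize(im,(400,400))])[:,:,::-1])
```

```text
4.2 [0.520495   0.10759197 0.25916835] [ 9.90560597e-01  1.37074341e-01 -5.52109157e-04 -1.56439149e-04]
bushpix proj bush [443.8 245.2] (13.278270721435547, 19.656352996826172) 60.0 [ 0.51349158 -0.10839236  0.139     ]
bush [302.2 122.5] (19.48929214477539, 21.093460083007812) 320.5 [0.59392286 0.08022351 0.139     ]
bush [149.2  60.4] (48.57082748413086, 55.07841491699219) 858.0 [0.60782446 0.23045232 0.139     ]
bush [386.7  35. ] (16.296804428100586, 51.38493728637695) 399.0 [0.68495395 0.03227332 0.139     ]
bush [97.  31.7] (39.879146575927734, 53.877281188964844) 1672.5 [0.61820608 0.27860674 0.139     ]
bush [379.    7.3] (11.674689292907715, 24.560182571411133) 140.5 [0.7028567  0.04706924 0.139     ]
```

View pics/w2.png

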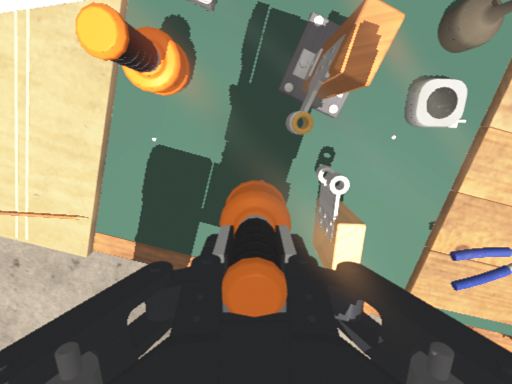

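The picture shows the mallet upright in the grip, the bush ring at (302,122) and the loose knuckle ring at (340,185). The first oblique ray disagreed by 8 mm, so I'll triangulate the bush's height from several views.

Run:
```python
from h import *
s1=dict(tcp_pos=np.array([.4569,.2378,.2632]),tool_rot=[.9906,.137,0,0])
s2=sense()
def tri(rs):
    A=np.zeros((3,3));b=np.zeros(3)
    for o,d in rs:
        d=d/np.linalg.norm(d);P=np.eye(3)-np.outer(d,d);A+=P;b+=P@o
    p=np.linalg.solve(A,b);return p,[np.linalg.norm(np.cross(p-o,d/np.linalg.norm(d))) for o,d in rs]
r=dict(w1=ray("wrist",(451.4,94.7),s1),w2=ray("wrist",(302.2,122.5),s2),t=ray("top",(255.6,209.5)))
for k in(("w1","w2"),("w1","t"),("w2","t"),("w1","w2","t")):print(k,*tri([r[i] for i in k]))
a=cv2.imread("pics/w1.png")[70:120,425:475];b=cv2.imread("pics/w2.png")[97:147,277:327]
c=cv2.imread("pics/t2.png")[190:230,235:275];d=cv2.imread("pics/s2.png")[165:215,205:255]
f=lambda i:cv2.resize(i,(400,300),interpolation=cv2.INTER_CUBIC)
cv2.imwrite("pics/q.png",np.vstack([np.hstack([f(a),f(b)]),np.hstack([f(c),f(d)])]))
```

```text
('w1', 'w2') [0.59457897 0.07858946 0.1337543 ] [np.float64(0.00012107480852665353), np.float64(0.00012107480852664485)]
('w1', 't') [0.59399784 0.08045356 0.13663296] [np.float64(0.00031262552647937694), np.float64(0.00031262552647963644)]
('w2', 't') [0.59402082 0.08031322 0.14301674] [np.float64(0.00032860485660772776), np.float64(0.00032860485660756036)]
('w1', 'w2', 't') [0.59427317 0.07985195 0.13610454] [np.float64(0.00043842341959330673), np.float64(0.0008594725093434849), np.float64(0.0006974283159884409)]
```

View pics/q.png

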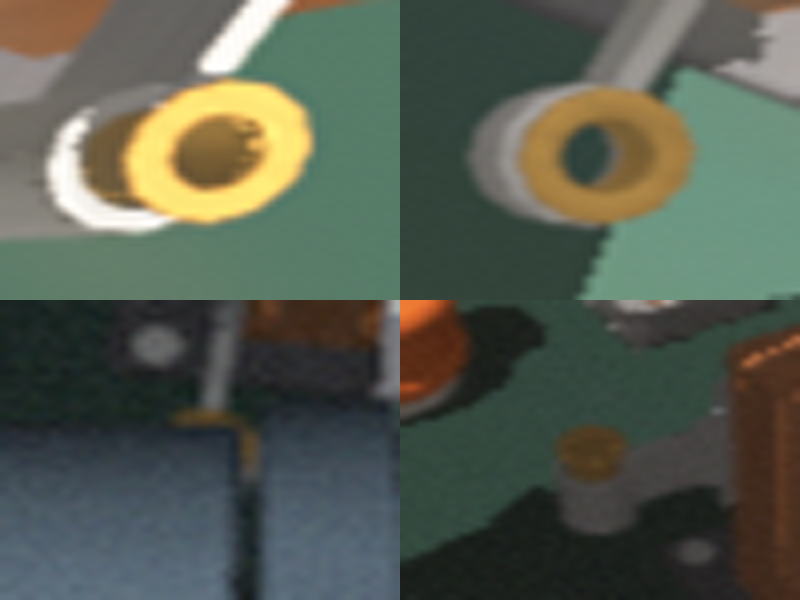

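The flange triangulates to about (0.5945, 0.080, 0.137), which agrees with a height of 139 mm proud. Next I'll go over it and approach from above.

apply_moves:
  plan:
    - [0.032,0.0235,0,0,0,0,1]
    - [0.032,0.0235,0,0,0,0,1]
    - [0,0,0.02,0,0,0,1]
    - [0,0,0.016,0,0,0,1]
    - [0,0,0.004,0,0,0,1]
    - [0,0,0.004,0,0,0,1]
    - [0,0,0.003,0,0,0,1]

```text
t: 5.22
tcp_pos: [0.5956, 0.0809, 0.2128]
tool_rot: [0.991, 0.137, 0.001, 0.0]
force: [-0.7, 0.1, -3.1]
finger_gap: 0.273
gripper_force: 89.6
```

apply_moves:
  plan:
    - [0,0,0.002,0,0,0,1]
    - [0,0,0.002,0,0,0,1]
    - [0,0,0,0,0,0,1]

```text
t: 5.6
tcp_pos: [0.5959, 0.0808, 0.2107]
tool_rot: [0.991, 0.137, 0.001, 0.0]
force: [-2.5, 0.7, 5.1]
finger_gap: 0.28
gripper_force: 90.5
```

apply_moves:
  plan:
    - [0,0,0.002,0,0,0,1]
    - [0,0,0.002,0,0,0,1]
    - [0,0,0.002,0,0,0,1]
    - [0,0,0.002,0,0,0,1]
    - [0,0,0,0,0,0,1]

```text
t: 6.22
tcp_pos: [0.5959, 0.0808, 0.2029]
tool_rot: [0.991, 0.137, 0.001, 0.0]
force: [-1.9, -0.2, 6.2]
finger_gap: 0.273
gripper_force: 90.5
```

apply_moves:
  plan:
    - [0,0,0.002,0,0,0,1]
    - [0,0,0.002,0,0,0,1]
    - [0,0,0.002,0,0,0,1]
    - [0,0,0,0,0,0,1]

```text
t: 6.72
tcp_pos: [0.5963, 0.0808, 0.201]
tool_rot: [0.991, 0.137, 0.002, 0.0]
force: [-8.5, -0.0, 26.5]
finger_gap: 0.279
gripper_force: 92.4
```

The force rose to 30 N net at TCP z 0.201, which puts the face at 0.124, so the bush looks home. I'll lift, back off and check.

apply_moves:
  plan:
    - [0,0,-0.034,0,0,0,1]
    - [0,0,-0.034,0,0,0,1]
    - [-0.022,-0.047,0,0,0,0,1]
    - [-0.022,-0.047,0,0,0,0,1]
    - [-0.022,-0.047,0,0,0,0,1]
    - [-0.022,-0.047,0,0,0,0,1]

```text
t: 7.48
tcp_pos: [0.4589, 0.2388, 0.2628]
tool_rot: [0.991, 0.137, 0.001, -0.0]
force: [1.3, 0.1, -4.2]
finger_gap: 0.277
gripper_force: 89.7
```

Run:
```python
from h import *
s=sense();im=snapshot("wrist");cv2.imwrite("pics/w3.png",im[:,:,::-1]);sc=snapshot("scene");tp=snapshot("top")
cv2.imwrite("pics/s3.png",sc[:,:,::-1]);cv2.imwrite("pics/t3.png",tp[:,:,::-1])
cs,_=blobs(im,(18,120,100),(32,255,255),40,(400,50,512,200))
for c in cs:
    e=cv2.fitEllipse(c);print(np.round(e[0],1),e[1],[onz("wrist",e[0],z,s) for z in(.125,.139)])
f=lambda i:cv2.resize(i,(400,300),interpolation=cv2.INTER_CUBIC)
cv2.imwrite("pics/q3.png",np.vstack([np.hstack([f(im[60:130,420:490]),f(sc[165:215,205:255])]),np.hstack([f(tp[160:280,220:340]),f(im)])])[:,:,::-1])
```

```text
[444.5  98.1] (18.87854766845703, 22.66665267944336) [array([0.59403795, 0.07920817, 0.125     ]), array([0.59045478, 0.08799027, 0.139     ])]
```

View pics/q3.png

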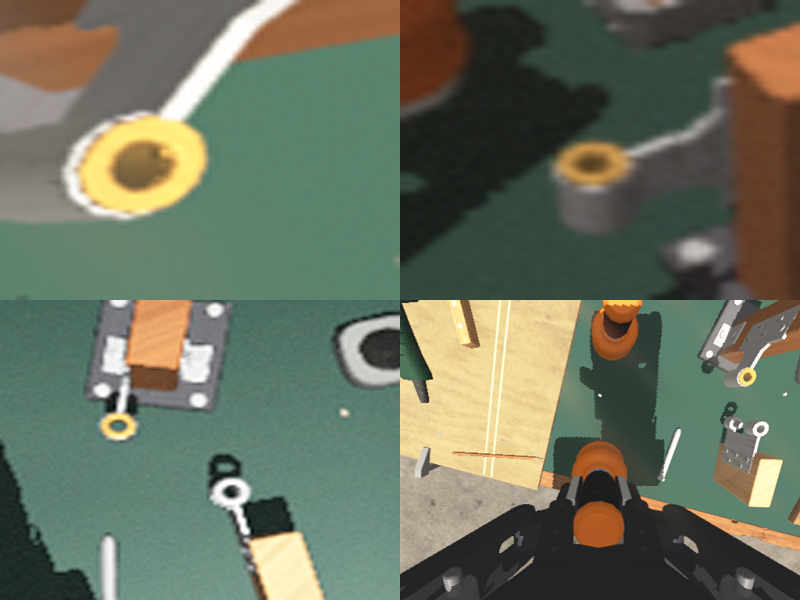

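All four crops show the flange seated flush on the knuckle, at about (0.594, 0.0795). The mallet can go back in its place.

apply_moves:
  plan:
    - [0,0,0.058,0,0,0,1]
    - [0,0,0.058,0,0,0,1]
    - [0,0,0.045,0,0,0,1]
    - [0,0,0.018,0,0,0,1]
    - [0,0,0.003,0,0,0,1]
    - [0,0,0.003,0,0,0,1]
    - [0,0,0,0,0,0,1]

```text
t: 8.5
tcp_pos: [0.4609, 0.2377, 0.0782]
tool_rot: [0.991, 0.137, 0.001, -0.0]
force: [-0.9, -0.4, -3.6]
finger_gap: 0.276
gripper_force: 89.8
```

apply_moves:
  plan:
    - [0,0,0.002,0,0,0,1]
    - [0,0,0.001,0,0,0,1]

```text
t: 8.75
tcp_pos: [0.461, 0.2379, 0.0768]
tool_rot: [0.991, 0.137, 0.002, -0.0]
force: [-2.7, -2.1, 17.2]
finger_gap: 0.277
gripper_force: 91.7
```

apply_moves:
  plan:
    - [0,0,-0.001,0,0,0,1]
    - [0,0,0,0,0,0,0.2]
    - [0,0,0,0,0,0,-0.5]
    - [0,0,0,0,0,0,-1]
    - [0,0,0,0,0,0,-1]
    - [0,0,-0.04,0,0,0,-1]
    - [0,0,-0.06,0,0,0,-1]
    - [0,0,-0.06,0,0,0,-1]

```text
t: 9.75
tcp_pos: [0.4593, 0.2376, 0.2365]
tool_rot: [0.991, 0.137, -0.001, 0.0]
force: [1.1, 0.5, -0.4]
finger_gap: 0.999
gripper_force: 0.0
```

apply_moves:
  plan:
    - [-0.013,0.05,0,0,0,0.016,-1]
    - [-0.013,0.05,0,0,0,0.016,-1]
    - [-0.013,0.05,0,0,0,0,-1]
    - [-0.013,0.05,0,0,0,0,-1]
    - [-0.013,0.05,0,0,0,0,-1]
    - [0,0,0,0,0,0,-1]

```text
t: 10.5
tcp_pos: [0.4596, -0.0237, 0.2353]
tool_rot: [0.993, 0.118, 0.0, 0.0]
force: [-0.3, 0.3, -0.4]
finger_gap: 1.004
gripper_force: 0.0
```

Run:
```python
from h import *
s=sense();im=snapshot("wrist");cv2.imwrite("pics/w4.png",im[:,:,::-1]);sc=snapshot("scene");cv2.imwrite("pics/s4.png",sc[:,:,::-1])
R=Ro.from_quat(s["tool_rot"]).as_matrix();print(s["tcp_pos"],"toolyaw",np.arctan2(R[1,0],R[0,0]))
hsv=cv2.cvtColor(im,cv2.COLOR_RGB2HSV)
cs,m=blobs(im,(8,40,110),(28,170,255),150,(150,60,400,384))
for c in cs:
    r=cv2.minAreaRect(c);b=cv2.boxPoints(r);w=np.array([onz("wrist",p,.11,s)[:2] for p in b]);print(np.round(r[0],1),np.round(r[1],1),r[2],np.round(w,4).tolist(),w.mean(0))
cs,_=blobs(im,(18,120,100),(32,255,255),40)
for c in cs:
    e=cv2.fitEllipse(c);print("y",np.round(e[0],1),np.round(e[1],1),onz("wrist",e[0],.125,s))
```

```text
[ 0.45964858 -0.02371853  0.23531296] toolyaw 0.23696276165883395
[245.4 276.5] [210.1  69.3] 12.39085578918457 [[0.3089, 0.0812], [0.3963, 0.0756], [0.3966, -0.1573], [0.3044, -0.1704]] [ 0.35154452 -0.04273165]
[256.5 178.5] [81. 33.] 90.0 [[0.5036, 0.0008], [0.5113, -0.0309], [0.4286, -0.0526], [0.4203, -0.0181]] [ 0.46596163 -0.02518644]
[375.  167.5] [181.  48.] 90.0 [[0.5826, -0.0877], [0.5931, -0.1313], [0.4167, -0.2018], [0.404, -0.1494]] [ 0.49910681 -0.14257119]
y [381.9 185.1] [ 6.3 20.8] [ 0.49324865 -0.14498338  0.125     ]
y [ 43.8 129.6] [29.  31.3] [0.46944317 0.1789096  0.125     ]
y [170.7   9.8] [22.5 24.8] [0.59324474 0.07943412 0.125     ]
```

View pics/w4.png

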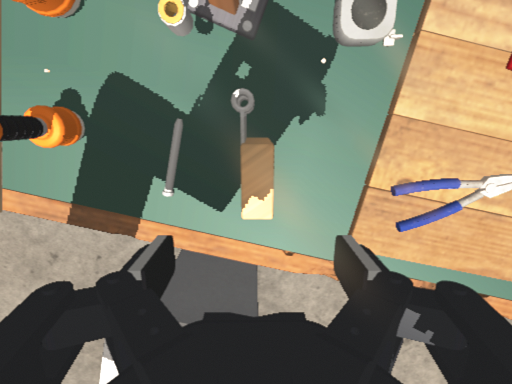

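The picture shows the stile straight under the tool, with its top centred at (256,178) and aligned with the tool's axes. The mallet stands upright at left, the pin is untouched and the bush is at (171,10). I'll descend and grip the stile.

apply_moves:
  plan:
    - [0.006,0.003,0.05,0,0,0,-1]
    - [0,0,0.055,0,0,0,-1]
    - [0,0,0.045,0,0,0,-1]
    - [0,0,0.01,0,0,0,-1]
    - [0,0,0,0,0,0,1]
    - [0,0,0,0,0,0,1]
    - [0,0,0,0,0,0,1]
    - [0,0,0,0,0,0,1]
  force: 100

```text
t: 11.6
tcp_pos: [0.4673, -0.0226, 0.0771]
tool_rot: [0.993, 0.121, 0.002, 0.001]
force: [-0.6, 0.6, 4.4]
finger_gap: 0.385
gripper_force: 98.8
```

The gap reads 33 mm, so the stile is held. I'll lift it 53 mm, back off and turn towards the jamb's heading.

apply_moves:
  plan:
    - [0,0,-0.027,0,0,0,1]
    - [0,0,-0.026,0,0,0,1]
    - [-0.008,-0.028,0,0,0,0.095,1]
    - [-0.008,-0.028,0,0,0,0.095,1]
    - [-0.008,-0.028,0,0,0,0.095,1]
    - [-0.008,-0.028,0,0,0,0.095,1]
    - [0,0,0,0,0,0,1]

```text
t: 12.48
tcp_pos: [0.4216, 0.0869, 0.1288]
tool_rot: [0.998, -0.067, -0.0, -0.0]
force: [-1.1, -0.9, -3.1]
finger_gap: 0.385
gripper_force: 100.4
```

Run:
```python
from h import *
s=sense();im=snapshot("wrist");tp=snapshot("top")
for n,i in(("w5",im),("t5",tp)):cv2.imwrite(f"pics/{n}.png",i[:,:,::-1])
R=Ro.from_quat(s["tool_rot"]).as_matrix();print(s["tcp_pos"],"toolyaw",np.arctan2(R[1,0],R[0,0]),s["force"])
for n,i,roi in(("wrist",im,None),("top",tp,(230,150,300,240))):
  cs,_=blobs(i,(17,110,90),(32,255,255),15,roi)
  for c in cs:
    e=cv2.fitEllipse(c);print(n,np.round(e[0],1),np.round(e[1],1),onz(n,e[0],.125,s))
cs,_=blobs(tp,(6,90,60),(22,255,255),60,(245,140,300,205))
for c in cs:
    r=cv2.minAreaRect(c);w=np.array([onz("top",p,.166)[:2] for p in cv2.boxPoints(r)]);print("jt",r,np.round(w,4).tolist(),w.mean(0))
f=lambda i:cv2.resize(i,(400,300),interpolation=cv2.INTER_CUBIC)
cv2.imwrite("pics/q5.png",np.hstack([cv2.resize(im[0:200,130:400],(400,296),interpolation=cv2.INTER_CUBIC),cv2.resize(tp[150:290,210:330][:,:],(400,296),interpolation=cv2.INTER_CUBIC)])[:,:,::-1])
```

```text
[0.42159847 0.08692946 0.12881872] toolyaw -0.13405837826615213 [-1.1412034  -0.93036158 -3.14656804]
wrist [ 79.  285.2] [22.8 52.7] [0.40122818 0.20106275 0.125     ]
wrist [  7.  269.4] [ 2.8 17.9] [0.41818638 0.2421963  0.125     ]
wrist [341.5 266.1] [ 3.  13.7] [0.39266521 0.0350571  0.125     ]
wrist [421.7 244.9] [ 27.3 175.8] [ 0.40065274 -0.01389419  0.125     ]
wrist [ -70.6 -132.7] [143.  373.9] [0.60925534 0.20163507 0.125     ]
top [255.1 209.3] [8.2 8.8] [0.59573411 0.08186196 0.125     ]
jt ((266.3410339355469, 176.2832489013672), (16.878347396850586, 37.25401306152344), 8.746162414550781) [[0.6239, 0.0806], [0.6989, 0.0685], [0.6932, 0.0349], [0.6184, 0.0473]] [0.65858553 0.05780227]
```

View pics/q5.png

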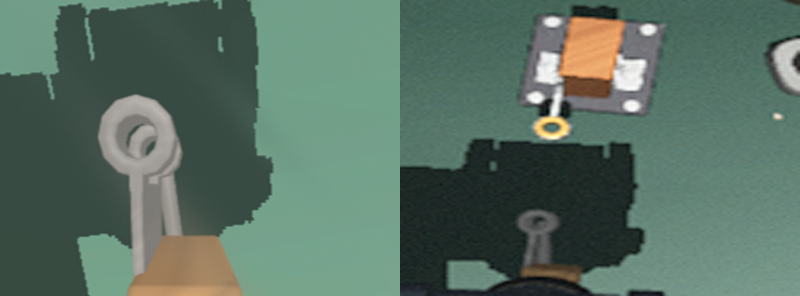

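The crops show the loose upper ring at about (222,93) in the wrist view and (251,254) in the top view. The bush is at (255,209) in the top view, and the headings agree closely. I'll work out the remaining shift in the tool's axes.

```bash
cat > m.py <<'E'
from h import *
import sys
def ring(im,cx,cy,w,thr):
    g=cv2.cvtColor(im,cv2.COLOR_RGB2HSV)
    return g
E
python3 - <<'E'
from h import *
s=sense();im=cv2.imread("pics/w5.png")[:,:,::-1].copy();tp=cv2.imread("pics/t5.png")[:,:,::-1].copy()
zt=s["tcp_pos"][2]-.0771+.055+.039
# upper ring: bright low-saturation, in wrist
c=cv2.HoughCircles(cv2.resize(cv2.cvtColor(im[50:135,180:265],cv2.COLOR_RGB2GRAY),None,fx=4,fy=4,interpolation=cv2.INTER_CUBIC),cv2.HOUGH_GRADIENT,1.5,200,param1=100,param2=20,minRadius=70,maxRadius=130)
print("hough",c); 
pw=(c[0,0,0]/4+180,c[0,0,1]/4+50) if c is not None else (222.5,92.6)
for p in (pw,(222.5,92.6)):
    A=onz("wrist",p,zt,s);print("axis wrist",p,A,"tool",toolstep(A,s))
R=Ro.from_quat(s["tool_rot"]).as_matrix()
pred=s["tcp_pos"]+R@np.array([.081,-.015,0]);print("pred",pred)
roi=tp[235:270,235:268];g=cv2.cvtColor(roi,cv2.COLOR_RGB2GRAY);print(cv2.cvtColor(roi,cv2.COLOR_RGB2GRAY)[::2,::2])
print("top axis",onz("top",(251.4,254.5),zt),"bush",onz("top",(255.2,209.4),.125))
E
```

```text
hough [[[168.75 162.75 103.45]]]
axis wrist (np.float32(222.1875), np.float32(90.6875)) [0.50283275 0.08812009 0.14568246] tool [ 0.07848986 -0.01335339 -0.01680096]
axis wrist (222.5, 92.6) [0.50202031 0.08811502 0.14568246] tool [ 0.07768554 -0.01323863 -0.01680198]
pred [0.5055634  0.08940686 0.12888447]
[[ 40  37  38  41  37  36  37  39  36  39  40  36  40  36  41  33  39]
 [ 39  40  33  37  38  42  41  33  39  39  33  39  34  33  38  40  40]
 [ 33  38  41  41  41  33  37  37  37  43  39  42  40  42  34  37  37]
 [ 33  40  41  34  35  41  31  36  39  40  36  42  37  40  34  36  37]
 [ 37  41  39  39  38  41  37  39  36  38  40  39  40  38  40  38  38]
 [ 36  35  32  36  39  42  37  36  36  37  37  38  38  36  40  36  42]
 [ 37  40  35  37  38  37  39  37  36  39  38  37  35  35  39  33  38]
 [ 39  34  32  35  38  34  41  72  78  55  34  35  36  39  39  41  37]
 [ 35  40  37  37  32  46  93 106  96 105  82  32  42  37  40  35  39]
 [ 37  34  39  35  34  71  92  75  36  70  92  60  38  45  38  38  36]
 [ 36  38  38  37  44  78  90  77  74  87  98  68  36  35  36  35  37]
 [ 31  36  37  43  37  64  98  76  78  88  98  53  39  38  39  40  35]
 [ 42  39  40  36  40  34  75 100 100  97  65  32  38  38  39  40  39]
 [ 37  34  37  38  38  38  31  99  71  90  43  39  39  39  39  40  36]
 [ 36  43  36  32  38  38  32 106  67  92  42  36  37  39  38  40  39]
 [ 37  38  39  40  40  42  34  99  74  92  48  32  40  36  35  39  47]
 [ 36  38  38  39  38  35  44  89  77  90  48  42  34  37  38  34  34]
 [ 41  37  39  36  33  39  56  89  80  93  53  38  38  36  35  33  40]]
top axis [0.50278186 0.08948148 0.14568246] bush [0.59560675 0.08160372 0.125     ]
```

apply_moves:
  plan:
    - [0.025,-0.002,-0.0015,0,0,0,1]
    - [0.025,-0.002,0,0,0,0,1]
    - [0,0,0,0,0,0,1]

```text
t: 12.95
tcp_pos: [0.4766, 0.0813, 0.1303]
tool_rot: [0.998, -0.069, 0.002, 0.0]
force: [0.3, 0.4, -4.3]
finger_gap: 0.383
gripper_force: 100.5
```

Run:
```python
from h import *
s=sense();im=snapshot("wrist");tp=snapshot("top");sc=snapshot("scene")
for n,i in(("w6",im),("t6",tp),("s6",sc)):cv2.imwrite(f"pics/{n}.png",i[:,:,::-1])
R=Ro.from_quat(s["tool_rot"]).as_matrix();print(s["tcp_pos"],s["tool_rot"],"toolyaw",np.arctan2(R[1,0],R[0,0]))
zt=s["tcp_pos"][2]-.0771+.055+.039
# bush
for n,i,roi in(("wrist",im,(150,0,330,100)),("top",tp,(235,195,275,225)),("scene",sc,None)):
  cs,_=blobs(i,(17,100,80),(32,255,255),15,roi)
  for c in cs:
    e=cv2.minAreaRect(c);p=onz(n,e[0],.125,s)
    if np.hypot(p[0]-.594,p[1]-.08)<.02:print(n,np.round(e[0],1),np.round(e[1],1),p,"tool",toolstep(p,s))
for n in("wrist","top","scene"):
  C=calibration(n);A=s["tcp_pos"]+R@np.array([.079,-.015,0]);A[2]=zt
  if n=="wrist":
    M=np.array(C["mount"]);q=M[:3,:3].T@(R.T@(A-s["tcp_pos"])-M[:3,3])
  else:q=np.array(C["R"])@A+C["t"]
  u=C["camera_matrix"]@q;print("pred ring",n,u[:2]/u[2])
f=lambda i:cv2.resize(i,(400,300),interpolation=cv2.INTER_CUBIC)
cv2.imwrite("pics/q6.png",np.vstack([np.hstack([cv2.resize(im[0:120,150:310],(400,300),interpolation=cv2.INTER_CUBIC),f(tp[195:255,215:295])]),np.hstack([f(sc[160:250,180:300]),f(im)])])[:,:,::-1])
```

```text
[0.47657547 0.08126917 0.13030899] [ 9.97602072e-01 -6.91661503e-02  2.47809883e-03  9.75121894e-05] toolyaw -0.1384436286259798
wrist [223.   18.5] [37. 42.] [0.59168321 0.07980589 0.125     ] tool [ 0.1141806  -0.01443492  0.00587728]
top [254.5 209.5] [9. 9.] [0.59541163 0.0830644  0.125     ] tool [ 0.11742362 -0.01817678  0.00589392]
pred ring wrist [218.53227575  89.33806387]
pred ring top [253.31265883 227.46613586]
pred ring scene [212.86089005 192.15720836]
```

View pics/q6.png

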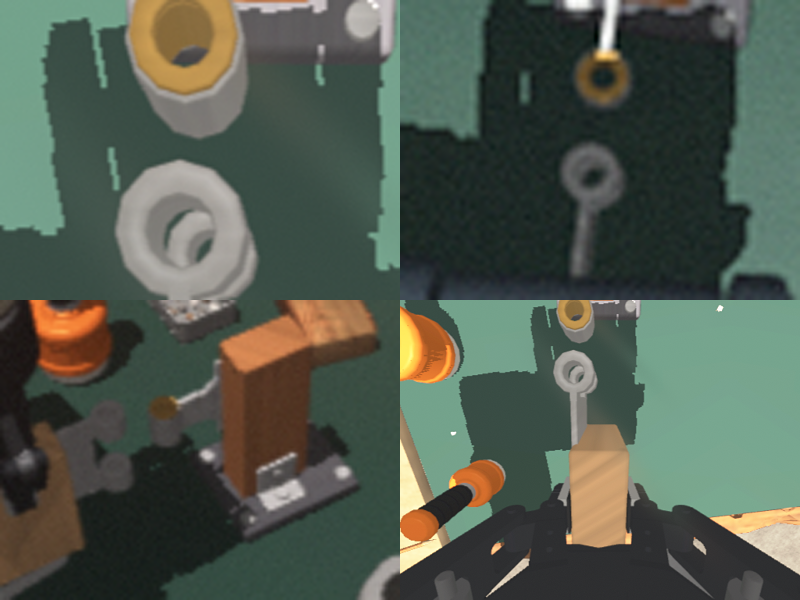

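In the wrist crop the loose ring is at (222,90) and the bush is at (223,18). In the top view they are at (253,230) and (255,210). Roughly 38 to 42 mm remains along tool x and about -1.5 mm along tool y. I'll advance slowly, watching the force, because the heights have to interleave.

apply_moves:
  plan:
    - [0.012,-0.0015,0,0,0,0,1]
    - [0.008,0,0,0,0,0,1]
    - [0.005,0,0,0,0,0,1]
    - [0,0,0,0,0,0,1]
    - [0,0,0,0,0,0,1]

```text
t: 13.72
tcp_pos: [0.4975, 0.0808, 0.1297]
tool_rot: [0.998, -0.068, -0.0, 0.0]
force: [-0.3, 0.2, -3.1]
finger_gap: 0.379
gripper_force: 100.5
```

```bash
cat > m.py <<'E'
from h import *
import sys
tag=sys.argv[1]
s=sense();im=snapshot("wrist");tp=snapshot("top");sc=snapshot("scene")
for n,i in(("w","wrist"),("t","top"),("s","scene")):cv2.imwrite(f"pics/{n}{tag}.png",{"w":im,"t":tp,"s":sc}[n][:,:,::-1])
print(s["t"],s["tcp_pos"],s["tool_rot"],s["force"])
R=Ro.from_quat(s["tool_rot"]).as_matrix();zt=s["tcp_pos"][2]-.0771+.094
# bright grey ring in wrist, yellow bush in wrist & top
cs,_=blobs(im,(17,90,80),(32,255,255),15,(180,0,270,110))
for c in cs:
    x,y,w,h=cv2.boundingRect(c);print("yel w",(x,y,w,h))
h=cv2.cvtColor(im,cv2.COLOR_RGB2HSV);m=cv2.inRange(h,(0,0,110),(180,60,255));k=np.zeros_like(m);k[45:125,185:265]=255;m&=k
cs,_=cv2.findContours(m,cv2.RETR_CCOMP,cv2.CHAIN_APPROX_NONE)
for c in cs:
    if cv2.contourArea(c)>80:
        e=cv2.fitEllipse(c);print("grey w",cv2.boundingRect(c),np.round(e[0],1),np.round(e[1],1),"tool@zt",np.round(toolstep(onz("wrist",e[0],zt,s),s),4))
g=tp[200:245,240:268]
hh=cv2.cvtColor(g,cv2.COLOR_RGB2HSV)
print("top val+sat rows");print(np.hstack([hh[6:36,4:24:1,2]//10]))
E
python3 m.py 7
```

```text
13.725 [0.49753514 0.08083469 0.1296842 ] [ 9.97652966e-01 -6.84712742e-02 -4.94329611e-04  1.57808529e-05] [-0.31414274  0.24270251 -3.10739746]
yel w (209, 36, 41, 39)
grey w (196, 45, 57, 80) [226.1  85.1] [54.9 84.4] tool@zt [ 0.0808 -0.0115 -0.017 ]
top val+sat rows
[[ 3  3  4  3  3  4  4  5  8 10 11 10 10 10  8  5  4  3  4  3]
 [ 4  3  3  4  3  4  5  8 10 10  9  9  8 10 10  8  6  3  3  4]
 [ 4  3  4  3  3  3  7  9  9  8  5  4  5  7  9  9  7  4  3  4]
 [ 4  4  3  4  4  4  7 10  9  5  3  3  3  4  8 10  7  4  3  4]
 [ 3  3  3  3  3  5  8 10  8  4  4  3  3  3  7 10  8  5  3  3]
 [ 4  4  4  4  3  4  7 10  8  5  4  3  3  4  8 11  8  4  3  4]
 [ 3  3  4  4  4  4  7  9  8  8  7  5  6  8 10 10  8  4  3  3]
 [ 4  3  4  3  4  6  8 10 10 10 10  9  9 10 10  9  7  5  3  4]
 [ 3  4  4  3  6  8 10 10 10  9  9 10  9  9  8  6  5  4  3  4]
 [ 3  3  4  3  7  9  9  8  7  7  7  8  9  9  7  5  4  4  4  3]
 [ 4  4  4  6  8  9  8  8  9  8  7  7  9 10  7  4  4  4  3  3]
 [ 3  4  3  6  9  9  7  8  9  8  7  6  8  9  8  5  3  4  4  4]
 [ 3  4  3  5  8  9  9  8  7  4  3  5  8 10  9  6  4  3  4  4]
 [ 4  3  
[... 362 characters left out ...]
 4  4]
 [ 4  3  4  4  3  3  4  8  9  8  7  7  6  5  4  4  4  4  4  4]
 [ 4  4  4  4  3  3  5  9  8  6  6  4  4  3  3  4  4  4  4  4]
 [ 3  3  4  3  3  4  5  9  8  6  5  4  3  4  3  3  4  3  4  4]
 [ 4  3  4  4  4  3  6  9  8  6  5  4  4  3  4  4  4  3  4  3]
 [ 3  3  4  4  4  3  6 10  8  6  5  3  4  4  4  3  4  3  4  3]
 [ 4  3  4  4  3  3  7 10  8  6  5  3  4  4  4  4  3  4  5  4]
 [ 3  4  4  4  4  4  7  9  7  6  4  3  4  3  4  3  4  4  4  4]
 [ 4  3  4  3  4  3  6  7  6  5  4  3  4  4  3  3  4  3  4  3]
 [ 4  4  3  4  4  4  4  4  4  4  3  3  4  3  3  3  3  3  3  3]
 [ 5  5  5  4  4  4  4  4  4  4  4  4  4  4  4  4  4  4  4  4]
 [ 6  6  5  6  6  5  5  5  6  5  5  5  5  5  4  5  5  5  5  5]]
```

Run:
```python
from h import *
s=sense();im=cv2.imread("pics/w7.png")[:,:,::-1].copy()
for p in((229.5,56),(229.5,57)):print("bush tool",toolstep(onz("wrist",p,.125,s),s),onz("wrist",p,.125,s))
zt=s["tcp_pos"][2]-.0771+.094
a=onz("top",(253.2,218.3),zt);b=onz("top",(255.2,209.9),.125);print("top",a,b,Ro.from_quat(s["tool_rot"]).inv().apply(b-a))
print("ring tool via top",toolstep(a,s))
h=cv2.cvtColor(im,cv2.COLOR_RGB2HSV)
print((h[34:126:3,192:264:3,1]//10))
print((h[34:126:3,192:264:3,2]//10))
```

```text
bush tool [ 0.09710928 -0.01153762  0.0046994 ] [0.59539735 0.07901594 0.125     ]
bush tool [ 0.09664864 -0.0115489   0.00469966] [0.59494257 0.07909005 0.125     ]
top [0.5754869  0.08533898 0.1466553 ] [0.59456135 0.08161152 0.125     ] [0.01941724 0.00108569 0.02164422]
ring tool via top [ 0.07650924 -0.01508032 -0.01694422]
[[ 7  6  6  6  3  0  1  1  1  1  1  1  0  0  1  0  0  1  1  1  1  1  1  1]
 [ 7  6  6  6  3  0  0  1  1  1  6 13 15 14  9  1  0  1  1  1  1  1  1  1]
 [ 7  6  6  6  4  0  0  0  5 15 15 14 14 14 14 14 13  0  1  1  1  1  1  1]
 [ 7  6  6  6  4  0  0  5 15 14 14 14 14 14 14 14 14  9  0  1  1  1  1  1]
 [ 6  6  6  6  6  0  2 14 14 14 14 14 14 14 14 14 14 14  9  1  1  1  1  2]
 [ 6  6  6  6  6  6  9 14 14 15 14 14 14 14 14 14 14 14 15  1  0  1  1  1]
 [ 6  6  6  6  6  5 12 15 14 14 14 14 14 14 14 14 14 14 14  4  6  5  4  4]
 [ 5  5  6  6  6  1 14 14 14 14 14 14 14 14 14 14 14 14 14  9  2  5  5  4]
 [ 5  5  6  6  6  1 15 14 14 13 14 14 10  3  4 11 14 14 14 13  1  6  5  5]
 [ 5  5  5  5  6  1 14 14 14 14 14  9  6  6  6  6 12 14 14 13  1  6  5  5]
 [ 5  5  5  5  5  2
[... 3182 characters left out ...]
16 17 15 13  7  7  7  7]
 [ 8  8 12 15 17 17 14 13 12 16 17 13 11  7 14 17 16 16 14 15 10  7  7  7]
 [ 8  8  9 15 16 17 17 14 13 16 17 13 10 13 17 17 16 16 12 16 11  7  7  7]
 [ 8  8  8 14 15 16 17 17 16 14 16 14 15 16 16 16 16 15 12 16 10  7  7  7]
 [ 8  8  8  8 15 15 16 17 17 17 16 17 17 16 16 16 15 12 14 15  8  7  7  7]
 [ 8  8  8  8  8 15 15 16 16 16 17 16 16 16 16 16 13 14 16 13  7  7  7  7]
 [ 8  8  8  8  8  8 15 15 15 16 16 16 15 16 16 12 13 16 13  8  7  7  7  7]
 [ 7  8  8  8  8  8  8  9 11 16 16 16 13 12 14 15 14 12  8  7  7  7  7  7]
 [ 7  7  8  8  8  8  8  8  8 16 16 16 12 16 16 13  8  8  8  7  7  7  7  7]
 [ 7  7  7  8  8  8  8  8  8 16 16 15 12 13 13 13  8  8  8  8  7  7  7  7]]
```

Both cameras now agree: about 19 mm remains along tool x and +1.5 mm along tool y. I'll advance in small rows.

apply_moves:
  plan:
    - [0.004,0.0014,-0.0008,0,0,0,1]
    - [0.004,0,0,0,0,0,1]
    - [0.004,0,0,0,0,0,1]
    - [0.003,0,0,0,0,0,1]
    - [0,0,0,0,0,0,1]
    - [0,0,0,0,0,0,1]

```text
t: 14.62
tcp_pos: [0.5125, 0.0774, 0.1305]
tool_rot: [0.998, -0.069, -0.0, -0.0]
force: [0.5, 0.6, -2.4]
finger_gap: 0.384
gripper_force: 100.5
```

Run:
```python
from h import *
s=sense();im=snapshot("wrist");cv2.imwrite("pics/w8.png",im[:,:,::-1]);tp=snapshot("top");cv2.imwrite("pics/t8.png",tp[:,:,::-1]);sc=snapshot("scene");cv2.imwrite("pics/s8.png",sc[:,:,::-1])
print(s["tcp_pos"],s["force"])
print("bush tool pred",toolstep([.5942,.0795,.125],s))
h=cv2.cvtColor(im,cv2.COLOR_RGB2HSV)
v=h[52:118:2,194:256:2];print(np.array2string(np.where((v[...,1]>75)&(v[...,0]>14)&(v[...,0]<34),0,1)*(v[...,2]//10),max_line_width=200))
print(np.array2string(cv2.cvtColor(tp,cv2.COLOR_RGB2HSV)[198:226,244:264,2]//10,max_line_width=200))
```

```text
[0.51248204 0.07735407 0.13052971] [ 0.4799061   0.57787882 -2.42244461]
bush tool pred [ 0.08065962 -0.01330133  0.00548706]
[[ 7  7  7 ...  9  9  9]
 [ 7  7  7 ...  9  9  9]
 [ 7  7  7 ...  9  9  9]
 ...
 [ 8  8  8 ... 10  7  7]
 [ 8  8  8 ...  8  7  7]
 [ 7  8  8 ...  7  7  7]]
[[ 3  3  4  4  4  6  7  7  5  4  4  5  8  8  6  4  4  4  3  4]
 [ 4  4  3  3  3  3  3  3  4  3  4  6  9  8  5  4  4  5  4  4]
 [ 4  3  3  3  3  3  3  3  3  3  3  6  9  8  5  3  4  4  4  4]
 [ 4  4  3  4  4  3  4  4  3  4  3  6 10  7  3  4  3  3  3  3]
 [ 3  4  4  4  3  4  4  4  3  4  3  8 10  7  3  3  4  3  3  3]
 [ 4  3  3  3  3  4  3  3  4  3  3  8  9  7  4  3  4  4  4  3]
 [ 4  4  4  4  3  4  3  4  4  5  5  8  9  6  4  3  3  4  4  4]
 [ 3  4  4  4  3  3  3  5  6  7  8  9  9  7  5  3  3  3  3  3]
 [ 4  4  4  4  3  3  5  7  9 10  9 10 10  9  8  5  3  4  3  4]
 [ 4  3  3  4  3  4  7 10 10  9  9  8  9  9 10  8  5  4  3  3]
 [ 3  4  3  3  3  5  8 10  9  7  7  7  8  9  9  9  7  4  4  4]
 [ 4  4  4  3  3  7  9  9  6  7  9  9  9  9  9  9  7  5  4  4]
 [ 4  4  4  3  4  7  9  8  7  9  9  8  7  8  9  9  7  4  3  4]
[... 246 characters left out ...]
 4  4]
 [ 3  4  3  4  3  3  3  6  9 10 10 10  9  8  7  8  8  5  4  3]
 [ 3  4  3  3  3  4  3  4  8 10  9  8  7  9  9  9  7  4  4  4]
 [ 4  4  4  4  4  3  4  3  7 10  9  8  9 10  9  6  4  4  4  4]
 [ 4  3  4  4  4  4  3  4  6  9  8  8  8  7  5  4  4  4  4  4]
 [ 4  4  4  4  4  4  3  3  7 10  8  6  6  4  4  4  3  4  3  3]
 [ 4  3  4  4  3  3  3  3  8 10  8  6  4  3  4  4  3  4  4  4]
 [ 3  4  3  2  4  3  4  3  6  8  7  5  4  3  3  4  4  4  4  3]
 [ 4  4  3  3  4  4  4  3  4  5  5  4  4  3  3  3  3  3  4  4]
 [ 4  5  4  5  5  5  4  5  4  4  4  4  4  4  4  4  4  4  4  4]
 [ 5  6  6  5  6  6  6  6  6  5  5  5  6  5  5  5  5  5  5  5]
 [ 6  6  7  7  6  6  6  6  6  6  6  6  6  6  6  6  6  6  5  5]]
```

Run:
```python
from h import *
s=sense();im=cv2.imread("pics/w8.png")[:,:,::-1].copy()
print(s["t"])
h=cv2.cvtColor(im,cv2.COLOR_RGB2HSV)
v=h[48:120:2,190:260:2]
yel=(v[...,1]>75)&(v[...,0]>10)&(v[...,0]<40)
for i,(a,b) in enumerate(zip(v[...,2]//10,yel)):print(f"{48+2*i:3d}","".join("%3s"%("Y%d"%(k//1) if y else k) for k,y in zip(a,b)))
zt=s["tcp_pos"][2]-.0771+.094
C=calibration("top");
for P in([.5942,.081,.125],[.5942,.081,zt]):
    u=C["camera_matrix"]@(C["R"]@np.array(P)+C["t"]);print("top",u[:2]/u[2])
from scipy.optimize import brentq
c=calibration("wrist");M=np.array(c["mount"])
def pr(p): 
    q=M[:3,:3].T@(np.array(p)-M[:3,3]);u=c["camera_matrix"]@q;return u[:2]/u[2]
for p in([.0781,-.0134],[.0800,-.0134]):
  for z in(zt,.125,zt-.02):print("wrist",p,round(z,4),pr([*p,s["tcp_pos"][2]-z]))
```

```text
14.775
 48   7  7  7  7  7  7  7  8  9  9  9 15 18 18 18 15 14 18 18 18 15 12 11  9  9  9  9 10 10 10 10 10 10 10 10
 50   7  7  7  7  7  7  7  7  9  9 13 18 18 18 19 19 18 18 18 18 15 12 11  9  9  9  9  9  9  9  9  9  9  9  9
 52   7  7  7  7  7  7  7  8  9  9 15 18 18 18 19 19 19 18 18 18 15 12 11  9  9  9  9  9  9  9  9  9  9  9  9
 54   8  7  7  7  7  7  7  8  9  9 15 17 17 18 18 18 18 18 18 18 16 12 11  9  9  9  9  9  9  9  9  9  9  9  9
 56   8  8  7  7  7  7  7  8  9  9 13 17 17 17 17 18 17 18 18 18 16 12 11  9  9  9  9  9  9  9  9  9  9  9  9
 58   8  7  7  7  7  7  7  8  9  9  9 15 17 17 17 17 15 18 18 18 16 12 11  9  9  9  9  9  9  9  9  9  9  9  9
 60   8  8 15  8  8  7  7  8  9  9  9 10 14 16 15 12 13 18 18 18 16 12 11  9  9  9  9  9  9  9  9  9  9  9  9
 62   8  8 16  8  8  7  7  8  9  9  9  9  9  9  9  8 13 18 18 18 16 12 11  9  9  9  9  9  9  9  9  9  9  9  9
 64   8  8 13 13  7  7  7  7  8  8  8  8  8  8 10 14 16 16 18 18 16 12 10  8  8  8  8  8  8  8  8  8  8  8  8
 66   8  8 13 13  7  7  7  7  7  7  8 11 15 16 17 17 18 17 17 16 15 13 10  7  7  7  7  7  7  7  7  7  7
[... 2576 characters left out ...]
5 15 15 16 16 16 16 16 16 16 16 16 15 13 12 15 16 14 11  8  7  7  7  7
116   7  7  7  8  8  8  8  8  8  8 12 14 15 15 16 16 16 16 15 15 15 14 13 12 12 15 16 14 11  8  7  7  7  7  7
118   7  7  7  7  8  8  8  8  8  8  8  8  9 11 16 16 16 16 14 12 12 12 14 15 15 14 13 11  8  7  7  7  7  7  7
top [255.49470516 210.07005521]
top [255.25911223 209.05509227]
wrist [0.0781, -0.0134] 0.1475 [222.08006541  91.58946514]
wrist [0.0781, -0.0134] 0.125 [227.00722152  95.96183155]
wrist [0.0781, -0.0134] 0.1275 [226.53768775  95.54516651]
wrist [0.08, -0.0134] 0.1475 [221.94442606  87.04782413]
wrist [0.08, -0.0134] 0.125 [226.91016864  92.1358765 ]
wrist [0.08, -0.0134] 0.1275 [226.43723653  91.65129573]
```

The text picture shows the bush's hole through the loose knuckle's hole, about 2 mm too far forward and 1 to 1.5 mm to the right. I'll make a fine correction.

apply_moves:
  plan:
    - [0.0015,0.001,0,0,0,0,1]
    - [0.001,0,0,0,0,0,1]
    - [0,0,0,0,0,0,1]
    - [0,0,0,0,0,0,1]
    - [0,0,0,0,0,0,1]

```text
t: 15.4
tcp_pos: [0.515, 0.076, 0.1306]
tool_rot: [0.998, -0.069, -0.0, -0.0]
force: [0.0, 0.0, -3.6]
finger_gap: 0.384
gripper_force: 100.5
```

```bash
cat > v.py <<'E'
from h import *
import sys
s=sense();im=snapshot("wrist");cv2.imwrite(f"pics/w{sys.argv[1]}.png",im[:,:,::-1]);tp=snapshot("top");cv2.imwrite(f"pics/t{sys.argv[1]}.png",tp[:,:,::-1])
print(s["t"],s["tcp_pos"],s["tool_rot"],s["force"],s["ft_torque"])
h=cv2.cvtColor(im,cv2.COLOR_RGB2HSV);v=h[76:110:1,204:244]
yel=(v[...,1]>75)&(v[...,0]>10)&(v[...,0]<40)
for i,(a,b) in enumerate(zip(v[...,2]//10,yel)):print(f"{76+i:3d}","".join("%3s"%("Y%d"%k if y else k) for k,y in zip(a,b)))
E
python3 v.py 9; python3 -c "
from h import *
im=cv2.imread('pics/t9.png')
print(np.array2string(cv2.cvtColor(im,cv2.COLOR_BGR2HSV)[201:222,246:264,2]//10,max_line_width=200))"
```

```text
15.4 [0.51497687 0.07601753 0.13058308] [ 9.97648831e-01 -6.85332323e-02 -7.73202912e-05 -5.86351102e-06] [ 0.02820711  0.03627532 -3.58706315] [-0.02409616  0.03893037  0.05982978]
 76  16 16 17 17 17 17 17 17 16 16 16 16 16 16 16 16 16 15 15 16 16 16 16 16 16 16 16 17 17 17 17 18 18 18 18 18 17 17 15 12
 77  16 16 17 17 17 17 17 17 16 16 16 16 16 16 15 14 13 13 13 14 14 15 16 16 16 16 16 16 17 17 17 17 18 18 18 18 18 17 17 15
 78  16 16 17 17 17 17 17 16 16 16 15 15 14 13 13 13 12 12 12 12 13 13 13 14 15 16 16 16 16 17 17 17 17 18 18 18 18 18 17 17
 79  16 17 17 17 17 17 16 16 16 15 14 13 13 12 12 12 12 12 12 12 12 12 12 12 13 14 15 16 16 16 17 17 17 17 18 18 18 18 18 17
 80  16 17 17 17 17 16 16 16 15 14 12 12 12 12 12 12 12 12 12 12 12 12 12 12 12 12 13 15 16 16 16 16 17 17 17 17 18 18 18 17
 81  17 17 17 17 16 16 16 15 14 12 12 12 12 12 12 12 12 12 12 12 12 12 12 12 12 12 12 14 15 16 16 16 16 17 17 17 17 18 18 17
 82  16 17 16 16 16 16 15 13 12 12 12 12 12 12 12 12 12 12 12 12 12 12 12 12 12 12 12 12 14 15 16 16 16 16 16 17 17 17 17 17
 83  16 16 16 16 15 15 14 12 12 12 12 12 12
[... 3829 characters left out ...]
 9  9  7  3  4]
 [ 4  3  3  4  7  9  7  8  7  4  4  5  7  9  9  6  4  3]
 [ 4  4  3  4  7  9  9  8  6  4  4  6  9 10  9  6  4  3]
 [ 3  4  3  4  6  8  9  9  8  7  8  9 10  9  8  7  6  3]
 [ 3  4  4  4  5  7  8  9  9 10 10 10  9  7  7  7  5  3]
 [ 4  3  4  4  4  5  7  8 10 10  9  8  7  6  8  7  4  3]
 [ 4  4  4  4  4  4  6  8 10  8  6  6  7  8  7  5  3  3]
 [ 3  3  4  3  3  3  4  8 10  8  6  7  7  7  5  3  4  4]
 [ 4  3  3  4  4  4  4  7  9  8  7  6  6  5  4  4  3  4]
 [ 4  4  3  4  3  3  4  8  9  8  6  4  4  2  4  4  4  4]
 [ 3  3  3  3  4  3  4  7  8  7  5  4  4  3  4  4  4  3]
 [ 4  4  4  3  4  3  4  6  5  5  4  4  3  3  3  4  3  4]
 [ 4  5  5  4  4  4  4  4  4  4  4  4  4  4  4  4  4  4]]
```

Seen through the hole, the bush is now about 1 mm to the left and well placed fore and aft. The top view agrees. One more nudge.

apply_moves:
  plan:
    - [0,-0.001,0,0,0,0,1]
    - [0,0,0,0,0,0,1]
    - [0,0,0,0,0,0,1]
    - [0,0,0,0,0,0,1]

```text
t: 16.0
tcp_pos: [0.5152, 0.077, 0.1306]
tool_rot: [0.998, -0.069, -0.0, -0.0]
force: [0.2, 0.1, -4.0]
finger_gap: 0.386
gripper_force: 100.5
```

```bash
python3 v.py 10
python3 - <<'E'
from h import *
sc=snapshot("scene");cv2.imwrite("pics/s10.png",sc[:,:,::-1])
s=sense();R=Ro.from_quat(s["tool_rot"]).as_matrix()
C=calibration("scene")
for z in(.147,.1275,.125,.092,.089,.069):
    u=C["camera_matrix"]@(C["R"]@np.array([.5944,.0805,z])+C["t"]);print(z,u[:2]/u[2])
h=cv2.cvtColor(sc,cv2.COLOR_RGB2HSV)[176:222,216:244]
for i,r in enumerate(h):print(176+i,"".join("%3d"%(p[2]//10) if not(p[1]>110 and 8<p[0]<35) else "%3s"%("Y%d"%(p[2]//10)) for p in r))
E
```

```text
16.0 [0.51515849 0.07699002 0.13060888] [ 9.97646737e-01 -6.85637363e-02 -3.65863518e-05 -4.68042252e-06] [ 0.18358615  0.1073832  -3.96317791] [-0.02986936  0.0642697  -0.0224084 ]
 76  16 16 17 17 17 17 17 17 16 16 16 16 16 16 16 16 16 15 15 16 16 16 16 16 16 16 16 17 17 17 17 18 18 18 18 18 17 17 15 12
 77  16 16 17 17 17 17 17 16 16 16 16 16 16 16 15 14 13 13 13 14 15 15 16 16 16 16 16 16 17 17 17 17 18 18 18 18 18 17 17 15
 78  16 16 17 17 17 17 17 16 16 16 15 15 14 13 13 13 12 12 12 12 13 13 13 14 15 16 16 16 16 17 17 17 17 18 18 18 18 18 17 17
 79  16 17 17 17 17 17 16 16 16 15 14 13 12 12 12 12 12 12 12 12 12 12 12 13 13 14 15 16 16 16 17 17 17 17 17 18 18 18 18 17
 80  16 17 17 17 17 16 16 16 15 14 12 12 12 12 12 12 12 12 12 12 12 12 12 12 12 12 14 15 16 16 16 16 17 17 17 17 18 18 18 17
 81  16 17 17 17 16 16 16 15 14 12 12 12 12 12 12 12 12 12 12 12 12 12 12 12 12 12 12 14 15 16 16 16 16 17 17 17 18 18 18 17
 82  16 16 17 16 16 16 15 13 12 12 12 12 12 12 12 12 12 12 12 12 12 12 12 12 12 12 12 12 14 15 16 16 16 16 17 17 17 17 17 17
 83  16 16 16 16 16 15 14 12 12 12 12 12 12
[... 6930 characters left out ...]
Y9  6  3  3  3  3  3  3  2  3  2  2  2  3  3  3  3  3  3  2  3  3  3  3  3  3
215  Y9Y10 Y9  6  4  3  3  3  3  3  3  3  3  2  2  3  3  3  3  3  3  2  3  3  3  3  3  3
216  Y9 Y9 Y9 Y7  4  3  3  3  3  3  2  2  3  3  3  3  3  3  3  3  3  3  3  3  3  3  3  3
217  Y9 Y9 Y9 Y8  5  3  3  3  3  3  2  2  3  3  3  3  2  3  3  3  3  3  3  3  3  3  3  3
218  Y9 Y9 Y9 Y9  5  3  3  3  3  3  3  3  3  3  3  3  3  3  3  3  3  3  3  3  3  3  3  3
219  Y9 Y9 Y9 Y9  6  3  2  3  2  3  3  3  3  3  3  3  3  3  3  3  3  3  3  3  3  3  3  3
220  Y9 Y9 Y9 Y9  6  3  3  3  3  3  3  3  2  3  2  3  3  2  3  3  2  3  3  3  3  3  3  3
221  Y9 Y9 Y9 Y9  6  3  3  3  3  3  3  3  3  3  3  2  3  3  3  3  3  2  3  3  3  3  2  3
```

Through the hole, the bush now sits within about 0.6 mm of coaxial. The wrist carries only the stile's weight (-4 N in z, nothing sideways), so nothing is touching. I'll make one tiny trim, confirm it's still, and hand in.

apply_moves:
  plan:
    - [-0.0004,0.0003,0,0,0,0,1]
    - [0,0,0,0,0,0,1]
    - [0,0,0,0,0,0,1]
    - [0,0,0,0,0,0,1]

```text
t: 16.65
tcp_pos: [0.5148, 0.0767, 0.1306]
tool_rot: [0.998, -0.069, 0.0, -0.0]
force: [-0.6, 0.2, -3.3]
finger_gap: 0.381
gripper_force: 100.5
```

Run:
```python
from h import *
s=sense();im=snapshot("wrist");tp=snapshot("top")
print(s["tcp_pos"],s["force"],s["ft_torque"],s["qd"].round(4))
v=cv2.cvtColor(im,cv2.COLOR_RGB2HSV)[82:108:2,212:240]
for a in v:print("".join("%3s"%(("Y%d" if p[1]>75 and 10<p[0]<40 else "%d")%(p[2]//10)) for p in a))
cs,_=blobs(tp,(4,150,100),(18,255,255),30,(160,255,215,300))
for c in cs:print("mallet top view",cv2.boundingRect(c),"(was 175,266,25,20)")
```

```text
[0.51477482 0.0767282  0.13063829] [-0.6476302   0.15912333 -3.25188777] [-0.02684796  0.0632718  -0.01293939] [-0.0004 -0.0001  0.0001  0.0003  0.0002  0.0005]
 12 12 12 12 12 12 12 12 12 12 12 12 12 12 12 12 12 12 12 12 14 15 16 16 16 16 16 17
 12 12 12 12 12 12 12 12 12 12 13 14Y14Y14Y14Y14Y14 13 13 13 12 13 14 15 16 16 16 16
 12 12 12 12 12 12 12 13Y14Y13Y13Y13Y13Y13Y13Y13Y13Y13Y13Y13Y14Y14 14 15 16 16 16 16
 12 12 12 12 12 13Y14Y14Y13Y13Y13Y13Y13Y13Y13Y13Y13Y13Y13Y13Y13Y13Y13 14 16 16 16 16
 12 12 12 12 13Y14Y13Y13Y13Y13Y13Y13Y13Y13Y13Y14 15 15 16 16 15 14Y13 14 15 16 16 16
 12 12 12 13Y13Y13Y13Y13Y13Y13Y13Y13 14 16 16 16 16 15 14 13 13 13 13 13 14 16 16 16
 12 12 12 13Y14Y13Y13Y13Y13Y13Y14 16 16 16 16 14 12 12 12 12 12 12 12 13 15 16 16 17
 12 12 12 14Y14Y13Y13Y13Y13Y13 15 16 16 15 13 12 12 12 12 11  9  8  9 13 16 16 16 16
 12 12 12 13Y14Y13Y13Y13Y13 14 16 16 15 14 12 12 12 11  9  8  7  8 11 15 16 16 16 16
 13 13 13 13 14Y14Y13Y13Y13 14 16 16 15 13 12 12 11  9  8  7  8 10 13 16 16 16 16 16
 14 13 13 13 14Y14Y14Y13Y13Y14 15 16 15 13 12 12 10  8  8 10 13 16 16 17 17 17 17 16
 16 16 14 13 13 13 13Y14Y14Y13Y14 16 15 14 12 12 10  9 12 16 16 16 17 16 16 16 16 16
 17 17 16 16 15 15 14 14 14 14Y14 13 14 14 14 15 15 16 16 16 16 16 16 16 16 16 16 16
mallet top view (173, 265, 24, 21) (was 175,266,25,20)
```

The holes are concentric to within a pixel, there is no contact force, and the mallet is standing on the bench. Handing in.

```bash
python3 -c "
from station import *
print(sign_off())"
```

```text
the job is handed in; nothing more can be done
None
```

I drove the bush home, set the mallet back on the green bench top, and handed in holding the stile upright with its knuckles over and under the fixed one: holes in line by camera, no contact force on the wrist, about 17 s on the clock (no verdict was returned).

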